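# Turn a specimen holder and withdraw it through its guard slot

## Robot

A 6-joint arm with a two-finger parallel gripper is mounted at the origin on a cart in front of the work surface, level with it; the furniture and walls round the work are solid. World frame = base frame: x ahead of the robot, y to its left, z up, the work surface at z = 0. Lengths are in m, angles in rad, forces in N, time in s.
With the tool pointing down it reaches from about 0.425 to 0.95 m from the base axis. Payload 14.7 kg.
Tool frame: the origin (TCP) lies on the centre line of the jaws, within the pads' length; the fingertips stand tips_ahead ahead of it and the grasp point (between the pads) lies 11 mm behind it (tips_ahead is the distance from the TCP to the fingertips, in m); z points along the fingers, y is the direction in which the jaws open and shut (so a half turn about z gives the same grasp; the last joint's range is limited). The gripper opens to 85 mm and grips with 20 to 120 N. Pads are 22 mm wide; open, the fingers measure 114 mm over their backs; the gripper's body (76 mm by 85 mm) begins 54 mm behind the grasp point. The pads swing forward as they close: fully open they stand 13 mm farther back than shut.
Start: joints at [-1.192, 0.48, 1.596, -0, 1.065, -0.047], TCP at [0.268, -0.592, 0.239] pointing down, gripper open.
Joint ranges: [-2.75, 2.75], [-0.82, 2.05], [0.23, 2.67], [-1.56, 4.7], [0.09, 2.69], [-2.92, 2.92]. Speed limits (rad/s): [1.89, 1.89, 2.39, 3.01, 3.01, 3.01].

## Interface

Orientations are given as a unit quaternion [w, x, y, z].
In Python, from rig import * gives the robot as it stands. The module is installed in compiled form; this text tells all that it offers.
- The arm moves only by the tool send_rows, never from a script. Its arguments are lists of equal length, an entry for each row: "dp": the shift along the tool's x, y, z scaled (see below), a list of three; "delta_rot": the turn, a rotation vector about the tool's x, y, z scaled (see below), a list of three. In form: {"dp": [[x, y, z], ...], "delta_rot": [[wx, wy, wz], ...]}. A call has 1 to 10 rows; each row is the pose to reach, as a shift and turn from the pose commanded when the call began, along the tool's axes at that moment; what a row does not reach only later rows make up. The controller multiplies each number of a shift by 0.25 m and each number of a turn by 90 degrees. A row lasts 1/10 s, in which the tool goes at most 50 mm and 8.59 degrees, less where a joint would pass 70% of its speed; a pose out of reach is approached as far as the arm can. A call with a number of a shift or a turn outside -1 to 1 is refused whole. A call with a gripper value outside its range is refused whole. "claw" is the opening, from -1 (shut) to 1 (fully open), set as the call begins (left out, the last holds). The fingers move at their own pace and stop on an object; the grip force is fixed at half the most. Time passes only in rows, so rows that repeat a pose let the fingers close. It gives the time, the measured TCP pose, the force and the opening at its end, in the units of the state.
- get_state(): the state, without advancing time (a new reading comes with each control period).
- grab_frame(name): name is "scene" or "top"; returns a dict with "frame" (420x560x3 uint8, red, green, blue), "K" (3x3 intrinsics, pixels), "R" (3x3) and "t" (3): a world point X has camera coordinates R X + t. Camera axes: x right, y down, z forward; pixel columns grow to the right and rows downward; lengths in m; the calibration is good to about 2 mm. A picture is of the moment at which its call begins. There is no depth.
- sign_off(): hands the job in, once; it reports no verdict.
Trained networks look in a picture, given as the dict that the camera call returned (one of the last four; its "shot" number tells which), for a name from the list of things; names that differ only in an ending like _2 or _b are one class to them, and where a whole thing is asked for, a point or a joint stands for the part that bears it (a point fixed in the world has none). Each returns a list of dicts, best first, with "conf" (0 to 1); they miss things now and then, are a little off and sometimes report something else, mostly with a low value. They report only what shows in the picture. A call takes as long as a camera call. They do not tell look-alikes from the thing itself.
- search_frame(picture, query): "extent" ([left, top, right, bottom] in pixels, round what is visible of it).
- mark_of(picture, query): "position" ([row, column] in pixels: a listed point, or the origin of a listed thing).
The state is a dict: "clock": time; "joints": joint angles; "joint_vel": joint speeds; "tau": joint torques, N m; "position": TCP position; "orientation": TCP orientation; "contact_force": force on the tool from outside, world axes, zero at the start; "ft_torque": the same for the moment, N m; "grip_width": finger opening in m.
Only numpy, scipy, OpenCV 4.12 (cv2) and the standard library are available. Lean on these libraries where they do the work, as an engineer would, in place of code of your own. Each camera call takes 0.05 s, during which the arm holds its last target.

## Task

Two specimen holders stand in small storage wells, each kept in by a slotted guard plate because its long foot lies across the slot. Take the holder with the flat upright grip tab: turn it until its foot lines up with the slot, lift it out through the slot without forcing it, and stand it upright in the middle of the shallow white tray. Leave the holder with the round knob where it is.

Things in the scene. Friction and masses are not known exactly. Their poses are not given: they have to be found in the camera images.
- holder_tab (a point): centre of the grey upright grip tab (44 along x, 12 thick along y, 40 mm high) of the loose holder to withdraw, about 160 g. Below: 10 mm stem, then a flat steel foot 80 (x) x 26 (y) x 6 mm parallel to the tab, underside 92 mm below this point. z up. It stands on the well floor, at first 52 to 90 degrees off the slot, either way, and up to 9 mm off centre.
- well: the well it stands in, fixed: clear box 122 x 122 x 60 mm with a metal guard plate (56 to 60 mm up) on top. Origin: centre of the underside, on the worktop; z up. Floor 6 mm up, inside 112 x 112 mm. The slot is centred, 100 mm along x, 48 mm along y: the foot passes only with its length along x, either way round.
- tray_floor (a point): centre of the inner floor of the shallow white tray, fixed, 3 mm above the worktop; z up. Outside 136 x 136 mm, inside 130 x 130 mm, rim 14 mm above the worktop.
- other_knob (a point): centre of the round grey knob (32 mm diameter, 24 mm high) of the other holder, to be left alone: same foot and stem, 100 mm tall, in a well of the same make. The two wells and the tray stand in a row across the worktop in any order, centres at least 180 mm apart.
Mind the look-alikes: they are no part of the job. Leave any purple look-alike of the part that bears holder_tab alone.

How it is judged:
On the way, in this order (a step that is already met when the one before it is completed fails the run):
1. the holder, still in its well, is turned until its foot lies along the slot (within 16 degrees) (angle between the x axis of holder_tab and the x axis of well, either way round below 0.28 rad and z of holder_tab in the frame of well below 0.142 m), for 0.05 s.
2. the holder is lifted until its foot is above the guard plate (z of holder_tab in the frame of well above 0.154 m), for 0.05 s.
At the end, for the whole second after the job is handed in: The holder with the flat tab stands upright (within 6 degrees) and still on the tray floor, its stem within 35 mm of the tray's centre, facing any way (horizontal distance between holder_tab and tray_floor below 0.035 m and z of holder_tab in the frame of tray_floor below 0.097 m and angle between holder_tab's own z axis and vertical below 0.1 rad and linear speed of holder below 0.02 m/s); the robot touches nothing.
It fails at once if the holder with the round knob is moved by more than 20 mm (distance of other_knob from where it was at the start of the episode above 0.02 m).
It fails at once if the holder is forced against its well or guard plate (more than 30 N) (contact force between holder and well above 30 N).
It also fails if it takes over 48 s, if anything falls off the work surface, if the arm or the gripper's body presses on something with over 40 N, if the wrist force passes 120 N, or if a joint passes its speed limit or range.

## Working session

There is one attempt and no reset: what is moved stays moved. The work goes in short steps, Python scripts to look and compute and a tool call to move; the robot and the scene stay as the last step left them, time stands still between calls to the robot, and variables do not carry over. Pictures are saved under pics/ and viewed, and the job is handed in when it is done.

Besides the shell and the picture viewer there is one more tool, called after "Call:" as name(argument=value, ...) on one line, values as JSON. send_rows: Moves the arm, as the interface text tells. Shifts and turns lie within -1 to 1; 1 stands for 0.25 m of shift or 90 degrees of turn. Its arguments: {"type":"object","properties":{"dp":{"type":"array","items":{"type":"array","items":{"type":"number"}}},"delta_rot":{"type":"array","items":{"type":"array","items":{"type":"number"}}},"claw":{"type":"number"}},"required":["dp","delta_rot"]}

```bash
mkdir -p pics
cat > h.py <<'E'
from rig import *
import numpy as np, cv2
def shot(n,tag):
    p=grab_frame(n); cv2.imwrite(f'pics/{tag}_{n}.png',p['frame'][:,:,::-1]); return p
def ray(p,rc,z):
    u=np.array([rc[1],rc[0],1.0]); d=p['R'].T@np.linalg.inv(p['K'])@u; c=-p['R'].T@p['t']
    return c+d*(z-c[2])/d[2]
def proj(p,X):
    q=p['K']@(p['R']@np.asarray(X,float)+p['t']); return q[:2]/q[2]
E
python3 - <<'E'
from h import *
print(get_state())
for n in('scene','top'):
    p=shot(n,'a'); print(n,'cam',-p['R'].T@p['t'])
    for q,z in(('holder_tab',.098),('well',0),('tray_floor',.003),('other_knob',.094)):
        for m in mark_of(p,q)[:4]: print(q,m['conf'],m['position'],ray(p,m['position'],z).round(4))
E
```

```text
{'clock': 0.0, 'joints': array([-1.19157815e+00,  4.80864399e-01,  1.59686495e+00,  4.56625096e-06,
        1.06510595e+00, -4.65961298e-02]), 'joint_vel': array([ 0.00169269,  0.00044692, -0.00036089, -0.00097874,  0.00023781,
       -0.00056569]), 'tau': array([-4.97083267e-03, -9.50659633e+01, -4.30198252e+01, -6.92494887e-04,
        1.21804577e-02, -2.83370434e-05]), 'position': array([ 0.26836385, -0.59157126,  0.23865459]), 'orientation': array([-6.13079841e-04,  9.77420803e-01,  2.11301178e-01, -1.00887904e-04]), 'contact_force': array([0.18921203, 0.4681167 , 0.33396982]), 'ft_torque': array([-0.02924139,  0.0451887 , -0.00547975]), 'grip_width': 0.08568061366374606}
scene cam [-0.02018356  0.43287849  0.99901574]
holder_tab 0.53 [171.8, 299.4] [ 0.559  -0.3004  0.098 ]
holder_tab 0.52 [214.1, 308.1] [ 0.4289 -0.184   0.098 ]
holder_tab 0.26 [193.7, 299.0] [ 0.4996 -0.2278  0.098 ]
well 0.73 [191.6, 298.8] [ 0.5628 -0.3065 -0.    ]
tray_floor 0.89 [301.4, 196.2] [0.5072 0.1879 0.003 ]
other_knob 0.51 [208.6, 251.0] [ 0.5685 -0.093   0.094 ]
top cam [ 0.35267989 -0.11963498  1.13719102]
holder_tab 0.88 [246.9, 308.0] [ 0.4257 -0.1984  0.098 ]
holder_tab 0.82 [244.5, 427.9] [ 0.4337 -0.4637  0.098 ]
holder_tab 0.75 [189.7, 352.3] [ 0.5551 -0.298   0.098 ]
well 0.71 [195.4, 347.7] [ 0.5598 -0.3033  0.    ]
tray_floor 0.77 [211.4, 152.0] [0.5145 0.1725 0.003 ]
other_knob 0.58 [183.7, 264.7] [ 0.5674 -0.1011  0.094 ]
```

View pics/a_scene.png

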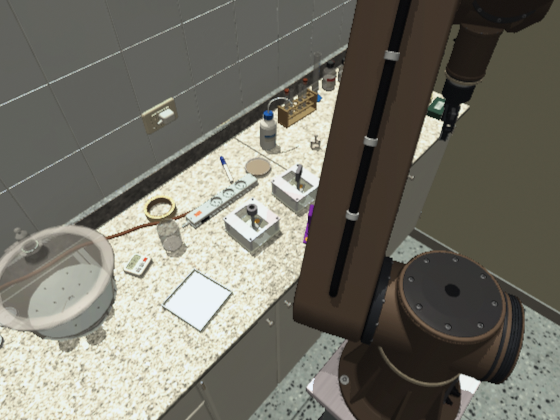

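View pics/a_top.png

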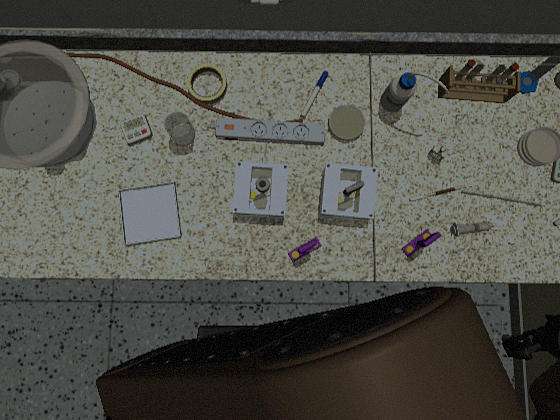

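Run:
```python
import cv2
a=cv2.imread('pics/a_top.png');cv2.imwrite('pics/a_topc.png',cv2.resize(a[130:280,240:440],None,fx=4,fy=4,interpolation=2))
a=cv2.imread('pics/a_scene.png');cv2.imwrite('pics/a_scenec.png',cv2.resize(a[130:280,210:410],None,fx=4,fy=4,interpolation=2))
```

```text
(no output)
```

View pics/a_topc.png

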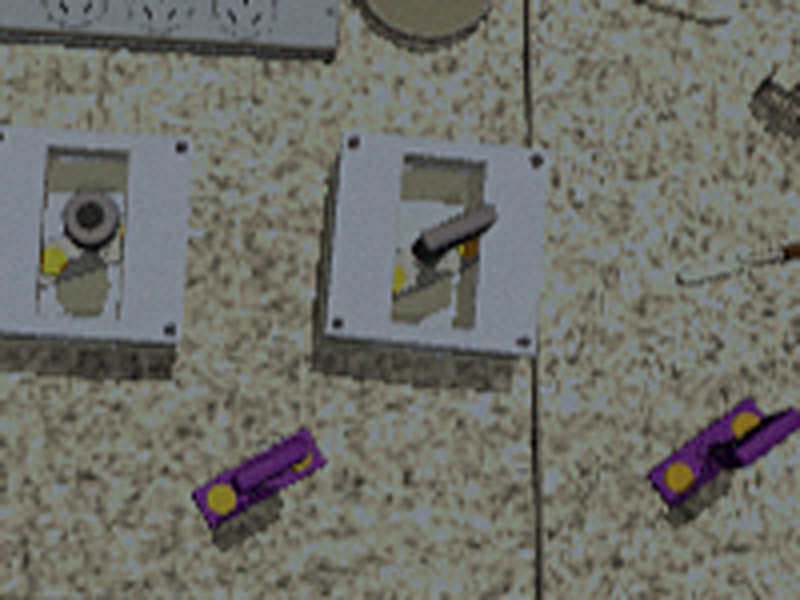

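View pics/a_scenec.png

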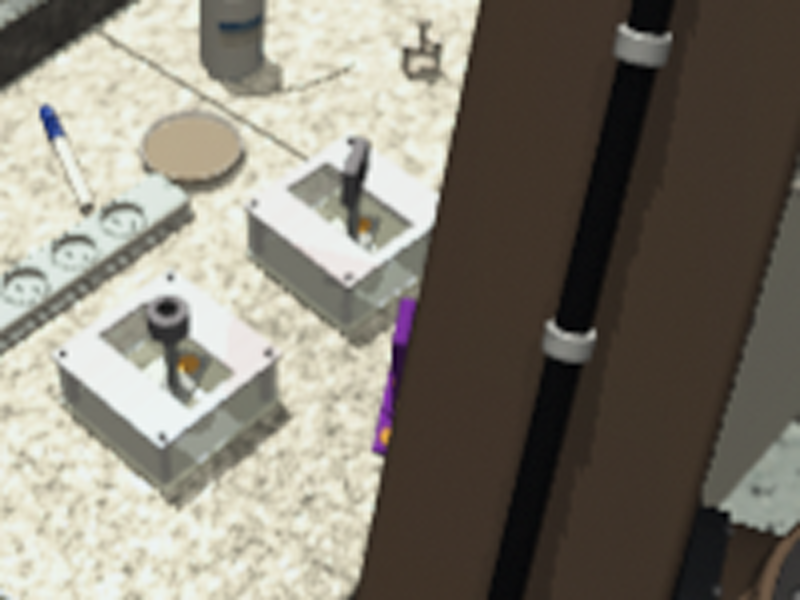

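Both views agree. The right-hand well, at about (0.56,-0.30), holds the grey tab; the left-hand well holds the knob, and the purple look-alikes lie in front of the wells. The tray is on the left at top-view pixel (152,213). Next I'll measure the tab and well yaw by overlaying a projected model.

Run:
```python
from h import *
p=grab_frame('top')
def c(x,y): return (130+(y-1.5)/4,240+(x-1.5)/4)
sc=[ray(p,c(*q),.061) for q in((352,142),(537,160),(523,342),(337,323))]
W=np.mean(sc,0); d=(sc[0]-sc[3]+sc[1]-sc[2])[:2]; d2=(sc[0]-sc[1]+sc[3]-sc[2])[:2]
print('well',W,np.degrees(np.arctan2(d[1],d[0])),np.degrees(np.arctan2(d2[1],d2[0]))-90,np.linalg.norm(d)/2)
a,b=[ray(p,c(*q),.118) for q in((424,241),(490,211))]
print('tab',(a+b)/2,np.degrees(np.arctan2(*(b-a)[1::-1])),np.linalg.norm(a-b))
# tray edges, corners of rim (z .014)
t=[ray(p,q,.014) for q in((188,120.5),(183.5,175.5),(239,181),(244,125.5))]
print('tray',np.mean(t,0),[np.linalg.norm(t[i]-t[i-1]).round(3) for i in range(4)])
ps=grab_frame('scene')
def overlay(p,tabs,W,wy,tag,box):
    S=5; im=cv2.resize(p['frame'][box[0]:box[1],box[2]:box[3],::-1],None,fx=S,fy=S,interpolation=2).copy()
    def poly(C,yaw,pts,col):
        R=np.array([[np.cos(yaw),-np.sin(yaw)],[np.sin(yaw),np.cos(yaw)]])
        q=[]
        for x,y,z in pts:
            xy=R@[x,y]+C[:2]; u=proj(p,[*xy,z]); q.append(((u-[box[2],box[0]]+.5)*S))
        cv2.polylines(im,[np.int32(q)],True,col,1)
    r=lambda a,b,z:[(a,b,z),(-a,b,z),(-a,-b,z),(a,-b,z)]
    for C,yaw in tabs:
        poly(C,yaw,r(.022,.006,.118),(0,0,255));poly(C,yaw,r(.022,.006,.078),(0,200,255));poly(C,yaw,r(.04,.013,.012),(255,0,255))
    poly(W,wy,r(.061,.061,.06),(0,255,0));poly(W,wy,r(.05,.024,.06),(255,255,0))
    cv2.imwrite(f'pics/{tag}.png',im)
tab=(a+b)/2; ty=np.arctan2(*(b-a)[1::-1]); wy=np.arctan2(d[1],d[0])
overlay(p,[(tab,ty)],W,wy,'ov_top',(150,240,300,410))
overlay(ps,[(tab,ty)],W,wy,'ov_sc',(150,230,250,340))
```

```text
well [ 0.56177316 -0.29655776  0.061     ] -5.250928860854154 -5.133592259658968 0.10793887152445662
tab [ 0.55929869 -0.29821341  0.118     ] -64.79292955697936 0.04057243037464286
tray [0.50811198 0.17269446 0.014     ] [np.float64(0.136), np.float64(0.133), np.float64(0.136), np.float64(0.132)]
```

View pics/ov_top.png

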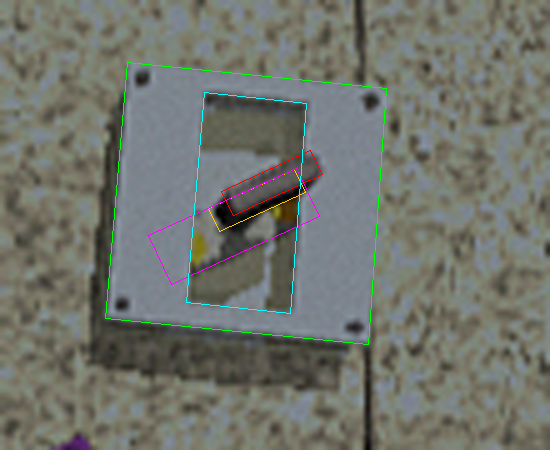

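View pics/ov_sc.png

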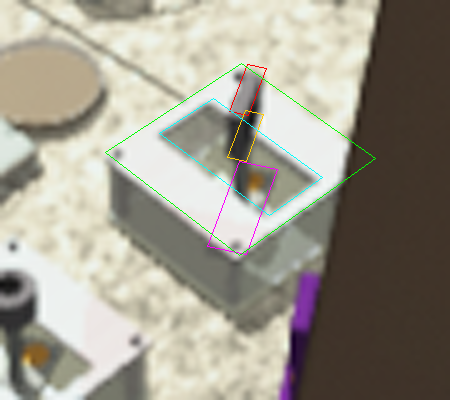

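```bash
cat >> h.py <<'E'
from scipy.spatial.transform import Rotation as Ro
def to(pos,yaw,base=None):
    """print dp, delta_rot for tool-down target from current measured pose"""
    s=get_state(); q=s['orientation']; R=Ro.from_quat([q[1],q[2],q[3],q[0]])
    T=Ro.from_euler('z',yaw,degrees=True)*Ro.from_euler('x',180,degrees=True)
    dp=R.inv().apply(np.array(pos)-s['position'])/.25; rv=(R.inv()*T).as_rotvec()/(np.pi/2)
    print('pos',s['position'].round(4),'tooldown yaw',np.degrees(np.arctan2(R.as_matrix()[1,0],R.as_matrix()[0,0])).round(2),'j6',s['joints'][5].round(3),'F',s['contact_force'].round(2),'w',s['grip_width'].round(4),'t',s['clock'])
    print('dp',dp.round(4),'rot',rv.round(4))
E
python3 -c "
from h import *
to([.4,-.45,.24],-20); to([.559,-.298,.22],-64.8)"
```

```text
Traceback (most recent call last):
  File "h.py", line 16, in to
    print('pos',s['position'].round(4),'tooldown yaw',np.degrees(np.arctan2(R.as_matrix()[1,0],R.as_matrix()[0,0])).round(2),'j6',s['joints'][5].round(3),'F',s['contact_force'].round(2),'w',s['grip_width'].round(4),'t',s['clock'])
                                                                                                                                                                                              ^^^^^^^^^^^^^^^^^^^^^
AttributeError: 'float' object has no attribute 'round'
```

```bash
sed -i "s/s\['grip_width'\].round(4)/round(float(s['grip_width']),4)/" h.py
python3 -c "
from h import *
to([.4,-.45,.24],-20); to([.559,-.298,.22],-64.8)"
```

```text
pos [ 0.2685 -0.5919  0.2393] tooldown yaw 24.4 j6 -0.047 F [ 0.48  0.15 -0.47] w 0.0853 t 0.6
dp [ 0.7136 -0.2997 -0.0029] rot [-0.      0.      0.4933]
pos [ 0.2685 -0.5919  0.2393] tooldown yaw 24.4 j6 -0.047 F [ 0.48  0.15 -0.47] w 0.0853 t 0.6
dp [ 1.5439 -0.5907  0.0771] rot [-0.      0.      0.9911]
```

Call:
send_rows(dp=[[0.2,-0.08,0],[0.4,-0.15,0],[0.6,-0.23,0],[0.8,-0.3,0],[1,-0.38,0],[1,-0.38,0]], delta_rot=[[0,0,0.095],[0,0,0.19],[0,0,0.285],[0,0,0.38],[0,0,0.475],[0,0,0.57]], claw=1)

```text
clock: 1.2
position: [0.4585, -0.4003, 0.2395]
orientation: [-0.0, 0.978, -0.209, 0.0]
contact_force: [0.7, -1.7, 0.6]
grip_width: 0.0854
```

```bash
python3 -c "
from h import *
to([.559,-.298,.2],-64.8)"
```

```text
pos [ 0.4585 -0.4003  0.2395] tooldown yaw -24.18 j6 1.225 F [ 0.73 -1.73  0.58] w 0.0854 t 1.2
dp [ 0.1992 -0.5378  0.158 ] rot [-2.000e-04 -2.000e-04  4.513e-01]
```

Call:
send_rows(dp=[[0.05,-0.13,0.03],[0.1,-0.27,0.08],[0.15,-0.4,0.12],[0.2,-0.53,0.158],[0.2,-0.53,0.158],[0.2,-0.53,0.158]], delta_rot=[[0,0,0.095],[0,0,0.19],[0,0,0.285],[0,0,0.38],[0,0,0.421],[0,0,0.421]])

```text
clock: 1.8
position: [0.5568, -0.3003, 0.1994]
orientation: [0.0, 0.858, -0.513, -0.0]
contact_force: [0.2, 0.8, -0.2]
grip_width: 0.085
```

```bash
python3 -c "
from h import *
p=shot('scene','b'); q=shot('top','b')
to([.559,-.298,.12],-64.8)
a=p['frame'][120:270,200:400,::-1];cv2.imwrite('pics/b_sc.png',cv2.resize(a,None,fx=4,fy=4,interpolation=2))
a=q['frame'][130:280,270:470,::-1];cv2.imwrite('pics/b_tc.png',cv2.resize(a,None,fx=4,fy=4,interpolation=2))
"
```

```text
pos [ 0.5562 -0.3015  0.1999] tooldown yaw -61.65 j6 2.102 F [ 0.68 -0.23 -0.44] w 0.0853 t 1.9
dp [-0.0071 -0.0165  0.3197] rot [ 0.     -0.0001  0.035 ]
```

View pics/b_sc.png

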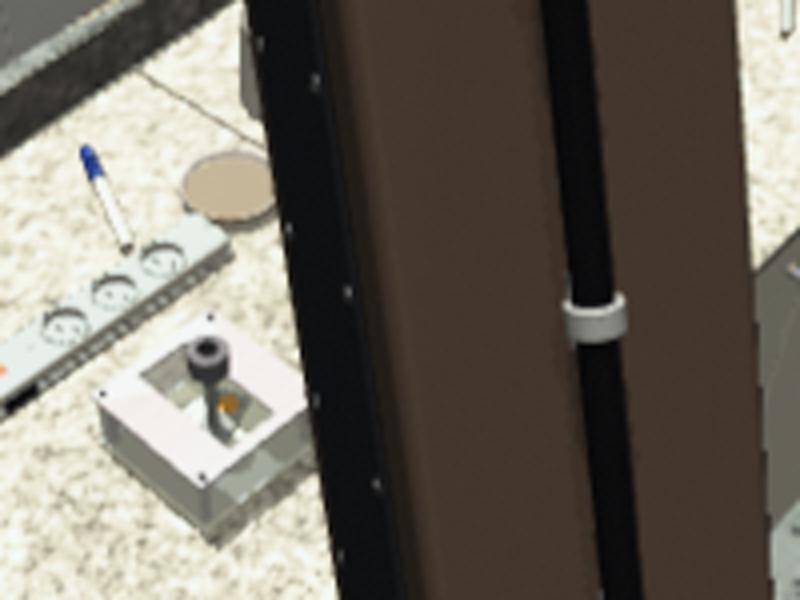

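View pics/b_tc.png

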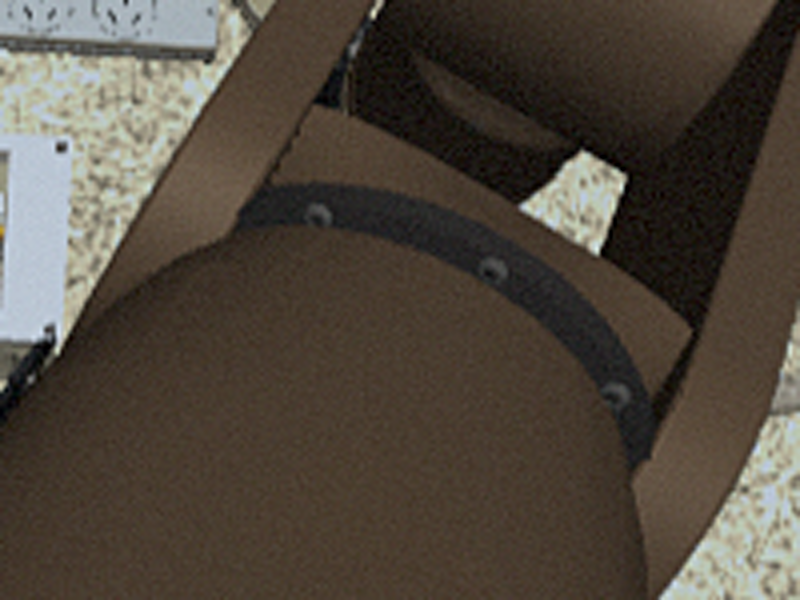

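Call:
send_rows(dp=[[-0.007,-0.016,0.0],[-0.007,-0.016,0.1],[-0.007,-0.016,0.2],[-0.007,-0.016,0.3],[-0.007,-0.016,0.32],[-0.007,-0.016,0.32]], delta_rot=[[0,0,0.035],[0,0,0.035],[0,0,0.035],[0,0,0.035],[0,0,0.035],[0,0,0.035]])

```text
clock: 2.5
position: [0.5584, -0.2983, 0.1196]
orientation: [0.0, 0.844, -0.537, -0.001]
contact_force: [-0.6, -0.8, 0.3]
grip_width: 0.0855
```

```bash
python3 -c "
from h import *
to([.559,-.298,.092],-64.8)"
```

```text
pos [ 0.5584 -0.2983  0.1196] tooldown yaw -64.93 j6 2.166 F [-0.65 -0.8   0.25] w 0.0855 t 2.5
dp [ 0.0002 -0.0028  0.1103] rot [ 0.0004  0.0006 -0.0014]
```

Call:
send_rows(dp=[[0,0,0.03],[0,0,0.06],[0,0,0.09],[0,0,0.11],[0,0,0.11]], delta_rot=[[0,0,0],[0,0,0],[0,0,0],[0,0,0],[0,0,0]])

```text
clock: 3.0
position: [0.5587, -0.2976, 0.0915]
orientation: [0.0, 0.844, -0.537, -0.001]
contact_force: [0.1, 0.1, 0.2]
grip_width: 0.0856
```

Call:
send_rows(dp=[[0,0,0],[0,0,0],[0,0,0],[0,0,0],[0,0,0],[0,0,0],[0,0,0],[0,0,0]], delta_rot=[[0,0,0],[0,0,0],[0,0,0],[0,0,0],[0,0,0],[0,0,0],[0,0,0],[0,0,0]], claw=-1)

```text
clock: 3.8
position: [0.5593, -0.298, 0.0925]
orientation: [-0.0, 0.844, -0.537, 0.0]
contact_force: [1.8, 0.8, 3.6]
grip_width: 0.0116
```

```bash
python3 -c "
from h import *
to([.559,-.298,.092],-64.8);print(get_state()['ft_torque'])"
```

```text
pos [ 0.5593 -0.298   0.0925] tooldown yaw -64.94 j6 2.167 F [1.85 0.76 3.64] w 0.0116 t 3.8
dp [-0.0003  0.001   0.002 ] rot [-0.0002 -0.0003 -0.0016]
[ 0.10082788 -0.20036141  0.01952493]
```

Gripped (opening 11.6 mm). I'll lift it 8 mm clear of the floor, centre it on the slot and turn it +59.7°.

Call:
send_rows(dp=[[0,0,-0.016],[0,0,-0.032],[0,-0.006,-0.032],[0,-0.012,-0.032],[0,-0.012,-0.032],[0,-0.012,-0.032],[0,-0.012,-0.032],[0,-0.012,-0.032],[0,-0.012,-0.032],[0,-0.012,-0.032]], delta_rot=[[0,0,0],[0,0,0],[0,0,-0.05],[0,0,-0.1],[0,0,-0.15],[0,0,-0.2],[0,0,-0.25],[0,0,-0.3],[0,0,-0.35],[0,0,-0.35]])

```text
clock: 4.8
position: [0.5616, -0.2965, 0.1004]
orientation: [-0.0, 0.958, -0.287, -0.0]
contact_force: [0.8, 0.9, -2.7]
grip_width: 0.0114
```

```bash
python3 -c "
from h import *
to([.5618,-.2966,.1],-5.2)"
```

```text
pos [ 0.5616 -0.2965  0.1004] tooldown yaw -33.35 j6 1.619 F [ 0.84  0.89 -2.67] w 0.0114 t 4.8
dp [ 0.0008 -0.0003  0.0017] rot [-0.000e+00  2.000e-04 -3.128e-01]
```

Call:
send_rows(dp=[[0,0,0],[0,0,0],[0,0,0],[0,0,0],[0,0,0],[0,0,0],[0,0,0],[0,0,0]], delta_rot=[[0,0,-0.05],[0,0,-0.1],[0,0,-0.15],[0,0,-0.2],[0,0,-0.25],[0,0,-0.313],[0,0,-0.313],[0,0,-0.313]])

```text
clock: 5.6
position: [0.5617, -0.2966, 0.1003]
orientation: [-0.0, 0.999, -0.048, -0.0]
contact_force: [1.0, 0.5, -1.6]
grip_width: 0.0114
```

```bash
python3 -c "
from h import *
p=shot('scene','d'); q=shot('top','d')
to([.5618,-.2966,.1],-5.2)
for n,p in(('s',p),('t',q)):
  for k in ('holder_tab','well'): print(n,k,mark_of(p,k))
"
```

```text
pos [ 0.5617 -0.2966  0.1003] tooldown yaw -5.45 j6 1.132 F [ 0.94  0.25 -2.66] w 0.0108 t 5.7
dp [0.0003 0.0001 0.0013] rot [-0.      0.     -0.0028]
s holder_tab []
s well []
t holder_tab [{'position': [183.8, 262.2], 'conf': 0.67}, {'position': [242.3, 430.6], 'conf': 0.64}]
t well []
```

View pics/d_scene.png

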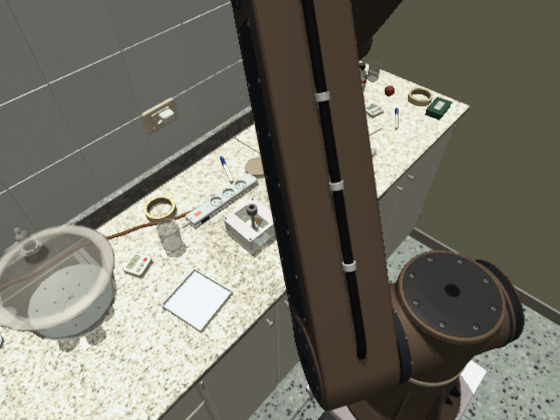

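View pics/d_top.png

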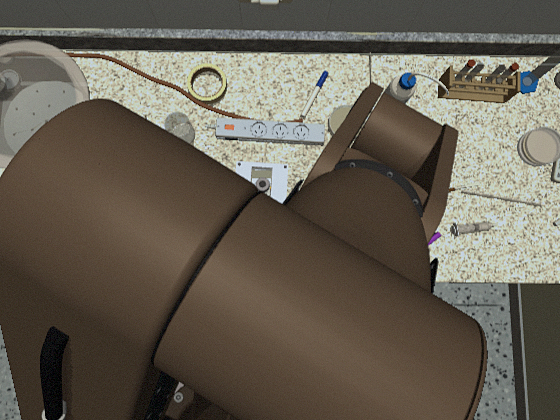

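The arm blocks both views of the well, so I'll lift slowly and watch the force.

Call:
send_rows(dp=[[0,0,-0.02],[0,0,-0.04],[0,0,-0.06],[0,0,-0.08],[0,0,-0.1],[0,0,-0.11],[0,0,-0.12],[0,0,-0.13],[0,0,-0.14],[0,0,-0.15]], delta_rot=[[0,0,0],[0,0,0],[0,0,0],[0,0,0],[0,0,0],[0,0,0],[0,0,0],[0,0,0],[0,0,0],[0,0,0]])

```text
clock: 6.9
position: [0.5617, -0.2965, 0.1379]
orientation: [-0.0, 0.999, -0.046, -0.0]
contact_force: [0.4, 0.1, -1.4]
grip_width: 0.0109
```

Call:
send_rows(dp=[[0,0,-0.01],[0,0,-0.02],[0,0,-0.03],[0,0,-0.04],[0,0,-0.05],[0,0,-0.06],[0,0,-0.07],[0,0,-0.08],[0,0,-0.09],[0,0,-0.09]], delta_rot=[[0,0,0],[0,0,0],[0,0,0],[0,0,0],[0,0,0],[0,0,0],[0,0,0],[0,0,0],[0,0,0],[0,0,0]])

```text
clock: 7.9
position: [0.5619, -0.2967, 0.1607]
orientation: [0.0, 0.999, -0.046, 0.0]
contact_force: [-0.7, -0.7, -2.1]
grip_width: 0.0111
```

Call:
send_rows(dp=[[0,0,-0.1],[0,0,-0.2],[0,0,-0.32],[-0.02,-0.1,-0.32],[-0.04,-0.2,-0.32],[-0.06,-0.3,-0.32],[-0.08,-0.4,-0.32],[-0.1,-0.5,-0.32],[-0.12,-0.6,-0.32],[-0.14,-0.7,-0.32]], delta_rot=[[0,0,0],[0,0,0],[0,0,0],[0,0,0],[0,0,0],[0,0,0],[0,0,0],[0,0,0],[0,0,0],[0,0,0]])

```text
clock: 8.9
position: [0.5427, -0.1181, 0.2403]
orientation: [-0.0, 0.999, -0.046, 0.0]
contact_force: [0.0, -0.0, -2.9]
grip_width: 0.0115
```

Call:
send_rows(dp=[[-0.03,-0.12,0],[-0.05,-0.24,0],[-0.07,-0.36,0],[-0.1,-0.48,0],[-0.12,-0.6,0],[-0.15,-0.72,0],[-0.17,-0.84,0],[-0.2,-0.96,0],[-0.2,-1,0],[-0.2,-1,0]], delta_rot=[[0,0,0],[0,0,0],[0,0,0],[0,0,0],[0,0,0],[0,0,0],[0,0,0],[0,0,0],[0,0,0],[0,0,0]])

```text
clock: 9.9
position: [0.5162, 0.1356, 0.2403]
orientation: [-0.0, 0.999, -0.045, 0.0]
contact_force: [0.5, -1.3, -2.6]
grip_width: 0.0117
```

```bash
python3 -c "
from h import *
p=shot('scene','e'); q=shot('top','e')
to([.510,.174,.15],-5.2)
for n,p in(('s',p),('t',q)):
  for k,z in (('holder_tab',.235),('tray_floor',.003),('other_knob',.094)):
    for m in mark_of(p,k): print(n,k,m,ray(p,m['position'],z).round(3))
"
```

```text
pos [0.5162 0.134  0.2402] tooldown yaw -5.24 j6 1.86 F [-0.39 -0.65 -2.49] w 0.0113 t 10.0
dp [-0.0394 -0.1573  0.3609] rot [ 0.0002 -0.     -0.0004]
s tray_floor {'position': [298.8, 196.4], 'conf': 0.89} [0.513 0.182 0.003]
t holder_tab {'position': [193.4, 141.0], 'conf': 0.91} [0.516 0.136 0.235]
t holder_tab {'position': [243.8, 308.6], 'conf': 0.72} [ 0.422 -0.189  0.235]
t holder_tab {'position': [242.1, 429.2], 'conf': 0.66} [ 0.428 -0.421  0.235]
t tray_floor {'position': [212.8, 151.1], 'conf': 0.71} [0.511 0.175 0.003]
t tray_floor {'position': [183.5, 263.1], 'conf': 0.71} [ 0.587 -0.096  0.003]
t other_knob {'position': [184.5, 262.8], 'conf': 0.81} [ 0.565 -0.097  0.094]
t other_knob {'position': [194.0, 345.9], 'conf': 0.46} [ 0.546 -0.284  0.094]
```

View pics/e_scene.png

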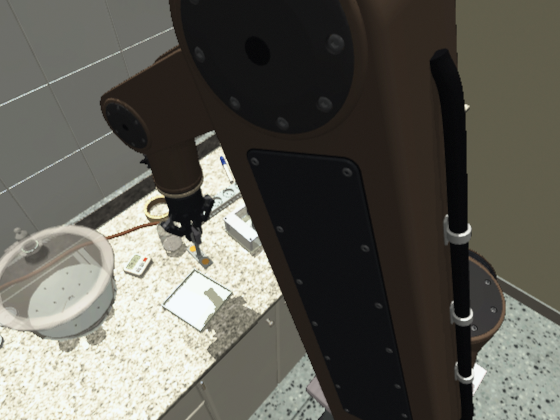

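View pics/e_top.png

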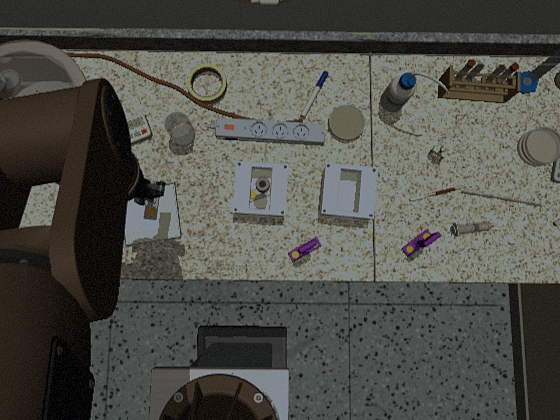

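The holder is held upright and its well is empty. The knob holder hasn't moved. Next I'll place the holder at the tray centre.

Call:
send_rows(dp=[[-0.02,-0.08,0],[-0.04,-0.157,0.0],[-0.04,-0.157,0.1],[-0.04,-0.157,0.2],[-0.04,-0.157,0.3],[-0.04,-0.157,0.4],[-0.04,-0.157,0.5],[-0.04,-0.157,0.56],[-0.04,-0.157,0.57],[-0.04,-0.157,0.57]], delta_rot=[[0,0,0],[0,0,0],[0,0,0],[0,0,0],[0,0,0],[0,0,0],[0,0,0],[0,0,0],[0,0,0],[0,0,0]])

```text
clock: 11.3
position: [0.5098, 0.1742, 0.0977]
orientation: [0.0, 0.999, -0.046, -0.0]
contact_force: [-0.1, -0.3, -2.2]
grip_width: 0.0114
```

```bash
python3 -c "
from h import *
to([.510,.174,.0895],-5.2)"
```

```text
pos [0.5098 0.1742 0.0977] tooldown yaw -5.29 j6 1.936 F [-0.13 -0.31 -2.15] w 0.0114 t 11.3
dp [0.001  0.0007 0.0329] rot [ 0.0002  0.0004 -0.001 ]
```

Call:
send_rows(dp=[[0,0,0.006],[0,0,0.012],[0,0,0.018],[0,0,0.024],[0,0,0.028],[0,0,0.028]], delta_rot=[[0,0,0],[0,0,0],[0,0,0],[0,0,0],[0,0,0],[0,0,0]])

```text
clock: 11.9
position: [0.5097, 0.1744, 0.0907]
orientation: [0.0, 0.999, -0.046, -0.0]
contact_force: [1.1, 0.0, -1.3]
grip_width: 0.0115
```

Call:
send_rows(dp=[[0,0,0.002],[0,0,0.004],[0,0,0.006],[0,0,0.006]], delta_rot=[[0,0,0],[0,0,0],[0,0,0],[0,0,0]])

```text
clock: 12.3
position: [0.5098, 0.1745, 0.0895]
orientation: [-0.0, 0.999, -0.046, 0.0]
contact_force: [-1.0, 0.8, 3.2]
grip_width: 0.011
```

Force has gone from about -2 to +3 N, so the holder is resting on the tray. Releasing.

Call:
send_rows(dp=[[0,0,0],[0,0,0],[0,0,0],[0,0,0],[0,0,0],[0,0,0],[0,0,0],[0,0,0]], delta_rot=[[0,0,0],[0,0,0],[0,0,0],[0,0,0],[0,0,0],[0,0,0],[0,0,0],[0,0,0]], claw=1)

```text
clock: 13.1
position: [0.5098, 0.1744, 0.0893]
orientation: [-0.0, 0.999, -0.046, 0.0]
contact_force: [-0.2, -0.1, 0.4]
grip_width: 0.0849
```

Call:
send_rows(dp=[[0,0,-0.04],[0,0,-0.1],[0,0,-0.2],[0,0,-0.3],[0,0,-0.4],[0,0,-0.5],[0,0.2,-0.6],[0,0.4,-0.7],[0,0.6,-0.7],[0,0.8,-0.7]], delta_rot=[[0,0,0],[0,0,0],[0,0,0],[0,0,0],[0,0,0],[0,0,0],[0,0,0],[0,0,0],[0,0,0],[0,0,0]])

```text
clock: 14.1
position: [0.4924, -0.0155, 0.2661]
orientation: [0.0, 0.999, -0.045, 0.001]
contact_force: [1.7, -0.1, -0.4]
grip_width: 0.0854
```

Call:
send_rows(dp=[[0,0.15,0],[0,0.3,0],[0,0.45,0],[0,0.6,0],[0,0.6,0],[0,0.6,0]], delta_rot=[[0,0,0],[0,0,0],[0,0,0],[0,0,0],[0,0,0],[0,0,0]])

```text
clock: 14.7
position: [0.4783, -0.164, 0.2646]
orientation: [-0.0, 0.999, -0.047, 0.0]
contact_force: [-0.0, 0.4, 0.6]
grip_width: 0.0857
```

```bash
python3 -c "
from h import *
p=shot('scene','f'); q=shot('top','f')
to([.510,.174,.15],-5.2)
for n,p in(('s',p),('t',q)):
  for k,z in (('holder_tab',.095),('tray_floor',.003),('other_knob',.094)):
    for m in mark_of(p,k): print(n,k,m,ray(p,m['position'],z).round(3))
"
```

```text
pos [ 0.4785 -0.1627  0.2645] tooldown yaw -5.26 j6 1.274 F [-0.33  0.21 -0.52] w 0.0855 t 14.8
dp [ 0.0019 -1.3527  0.4581] rot [-0.0001 -0.     -0.0006]
s holder_tab {'position': [280.7, 194.9], 'conf': 0.68} [0.505 0.175 0.095]
s tray_floor {'position': [301.4, 195.3], 'conf': 0.61} [0.509 0.19  0.003]
s other_knob {'position': [207.5, 249.9], 'conf': 0.8} [ 0.574 -0.094  0.094]
t holder_tab {'position': [208.4, 140.1], 'conf': 0.88} [0.508 0.176 0.095]
t holder_tab {'position': [245.0, 430.4], 'conf': 0.64} [ 0.433 -0.47   0.095]
t holder_tab {'position': [246.1, 308.3], 'conf': 0.56} [ 0.428 -0.199  0.095]
t tray_floor {'position': [209.7, 150.7], 'conf': 0.8} [0.519 0.176 0.003]
t other_knob {'position': [185.6, 260.8], 'conf': 0.48} [ 0.563 -0.092  0.094]
```

View pics/f_scene.png

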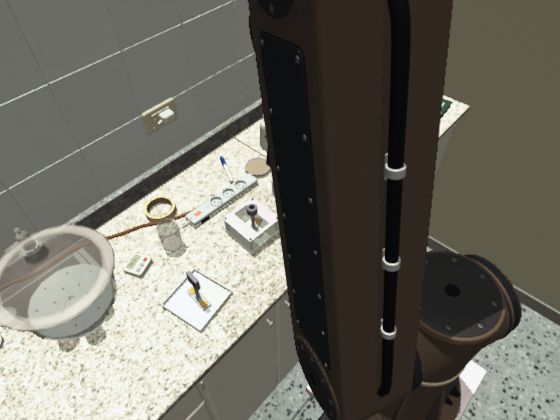

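View pics/f_top.png

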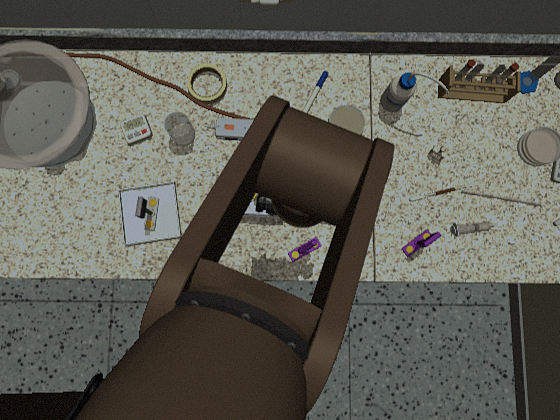

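The holder stands upright in the tray centre (scene pixel (195,285), top pixel (147,210)). The gripper is clear of everything, so I'm handing in.

```bash
python3 -c "
from rig import *
sign_off()"
```

```text
the job is handed in; nothing more can be done
```

The flat-tab holder now stands upright in the white tray. I handed the job in at about 14.8 s; no verdict is reported.

- **Withdrawal:** I gripped the tab and lifted it 8 mm off the well floor. I then turned it about 60° until it lined up with the slot and drew it out slowly. The wrist force readings I took during the turn and lift stayed within about 3 N, mostly the holder's own weight.
- **Placing:** I set it down at light contact (about 3 N), released it and backed the gripper well clear.
- **Position checks:** Both cameras put the holder at about (0.505–0.508, 0.175). My own corner measurement puts the tray centre at (0.508, 0.173). The networks' tray-centre estimates disagreed with each other and with mine by up to about 17 mm. Even the worst of these leaves the holder within the 35 mm allowed.
- **Knob holder:** Before and after readings agreed to within about 9 mm, which is network noise. I never touched it or the purple look-alikes.
- **Not checked by camera:** The arm blocked both views of the well during the grasp, the turn and the lift-out, so for those I relied on force and grip width. The holder looked upright in both final pictures, but I did not measure its tilt.

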